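# Unstack the chair parts and kit them out

### The arm

A 6-joint arm with a two-finger parallel gripper is mounted at the origin on the work surface. World frame = base frame: x ahead of the robot, y to its left, z up, the work surface at z = 0. Lengths are in mm, angles in rad, forces in N, time in s.
With the tool pointing down it reaches from about 350 to 975 mm from the base axis. Payload 7.1 kg.
Tool frame: the origin (TCP) lies at the very end of the fingers, on their centre line; the grasp point (between the pads) lies 19 mm behind it (ctrl.tcp_to_grasp is the distance from the TCP to the grasp point, in mm); z points along the fingers, x is the direction in which the jaws open and shut, and the axes are right-handed (so a half turn about z gives the same grasp; the last joint's range is limited). The gripper opens to 88 mm and grips with 3 to 60 N. Pads are 20 mm wide; open, the fingers measure 115 mm over their backs; the gripper's body (75 mm by 178 mm) begins 61 mm behind the grasp point.
Start: joints at [1.162, 0.423, 1.63, -0, 1.089, -0.019], TCP at [237.47, 578.111, 222.675] pointing down, gripper open.
Joint ranges: [-3, 3], [-0.9, 2.11], [0.09, 2.58], [-1.31, 4.45], [0.11, 2.69], [-2.54, 2.54]. Speed limits (rad/s): [2.39, 2.39, 3.01, 3.14, 3.14, 3.14].

### API

Orientations are given as a rotation vector (axis times angle).
In Python, from workcell import get_obs, viewer, ctrl, masks_of gives the robot as it stands. The module is installed in compiled form; this text tells all that it offers.
- The arm moves only by the shell command python3 -m inch 'ROWS'. ROWS is JSON, a list of rows, each an object of numbers: "tx", "ty", "tz": the shift along the tool's x, y, z in cm; "ax", "ay", "az": the turn, a rotation vector about the tool's x, y, z in degrees; "jaw": the opening, from 0 (shut) to 1 (fully open). In form: [{"tx": .., "ty": .., "tz": .., "ax": .., "ay": .., "az": .., "jaw": ..}, ...]. A call has 1 to 12 rows; each row shifts and turns the commanded pose from where the row before left it, along the tool's axes as they then stand; what a row does not reach is not made up. A row lasts 1/8 s, in which the tool goes at most 62.5 mm and 10.7 degrees, less where a joint would pass 70% of its speed; a pose out of reach is approached as far as the arm can. A call is refused whole if a number of a shift passes 6.25 or a number of a turn 10.7, either way. A call with a gripper value outside its range is refused whole. The fingers move at their own pace and stop on an object; the grip force is fixed at half the most. Time passes only in rows, so rows that do not move let the fingers close. It gives the time, the measured TCP pose, the force and the opening at its end, in the units of the state.
- get_obs(): the state, without advancing time (a new reading comes with each control period).
- viewer.get_image(name): name is "side" or "top" or "wrist"; returns (picture, depth): 400x640x3 uint8, red, green, blue; 400x640 float32, mm along the optical axis (not along the pixel's ray), 0 where there is no reading.
- viewer.get_calibration(name): a dict with "fx", "fy", "cx", "cy" (pixels), "distortion" ([k1, k2, p1, p2, k3] as OpenCV has them; the pictures are not rectified), "rvec" (rotation vector, rad) and "tvec" (3), from world to camera coordinates, as OpenCV has them. Camera axes: x right, y down, z forward; pixel columns grow to the right and rows downward; lengths in mm; the calibration is good to about 2 mm. A picture is of the moment at which its call begins: read the wrist's pose just before it. get_calibration takes no time and is no camera call; for the wrist camera it gives the pose at the moment of the call.
- ctrl.close_job(): hands the job in, once; it reports no verdict.
Trained networks look in the newest picture that a camera, given by its name, has taken for a name from the list of things; names that differ only in an ending like _2 or _b are one class to them, and where a whole thing is asked for, a point or a joint stands for the part that bears it (a point fixed in the world has none). Each returns a list of dicts, best first, with "score" (0 to 1); they miss things now and then, are a little off and sometimes report something else, mostly with a low value. They report only what shows in the picture. A call takes as long as a camera call.
- masks_of(camera, thing): "pixels" (400x640 bool, what is visible of it) and "location" ([column, row] in pixels, amid what is visible of it).
The state is a dict: "t": time; "qpos": joint angles; "qvel": joint speeds; "joint_torque": joint torques, N m; "ee_pos": TCP position; "orientation": TCP orientation; "ft_force": force on the tool from outside, world axes, zero at the start; "moment": the same for the moment, N m; "width": finger opening in mm.
Only numpy, scipy, OpenCV 4.12 (cv2) and the standard library are available. Lean on these libraries where they do the work, as an engineer would, in place of code of your own. Each camera call takes 0.05 s, during which the arm holds its last target. There are 200 camera calls.

### The job

Take the little stack of chair parts apart and put each part in its own place: stand the turned foot upright in the middle of the round dish, without ever letting it fall over, and set the corner block flat on the gluing jig, between the two fences and centred, its length running from fence to fence. Slide the tray's divider away from the brass pull far enough for both rails to fit, then lay the long rail flat in the bay at the brass-pull end and the short rail flat in the other bay, both lengthwise in the tray. Leave everything released and at rest.

Things in the scene. Friction and masses are not known exactly. Their poses are not given: they have to be found in the camera images.
- long_rail: Bottom of the stack: pale wooden rail with a tenon at each end. 180 mm long over the tenons along its y axis (solid middle 140 mm, each tenon 20 mm long, 31 mm wide, 12 mm thick), 52 mm wide along x, 24 mm thick. Origin: centre of its underside, z up. About 0.14 kg. Lies on the bench (z = 0).
- short_rail: Second in the stack, flat on the long rail and nearly parallel to it: the same shape, shorter. 90 mm long over the tenons along its y axis (solid middle 60 mm, each tenon 15 mm long, 26 mm wide, 12 mm thick), 44 mm wide along x, 24 mm thick. Origin: centre of its underside. About 0.06 kg.
- corner_block: Third in the stack, flat on the short rail and nearly parallel to it: small pale plywood block with notched corners and two dark screw holes. 50 mm long along its y axis, 34 mm wide along x (over the middle 36 mm of its length; the ends are 22 mm wide), 24 mm thick. Origin: centre of its underside. About 0.03 kg.
- turned_foot: Top of the stack, standing upright on the corner block: a small turned wooden chair foot, 48 mm tall. Round base 30 mm in diameter and 10 mm high, a narrow neck, then from 22 mm up to the top a straight round shank 26 mm in diameter to grip. Origin: centre of its underside, z along its axis. About 0.025 kg.
- tray: Fixed dark wooden tray, open on top. Origin: centre of its underside. Outside 136 mm (x) by 332 mm (y) by 32 mm high; walls 8 mm and floor 8 mm thick, so inside it is 120 mm (x) by 316 mm (y), the floor 8 mm above the origin. A brass pull sticks 14 mm out of its +y end. A cross divider splits it into two bays along y.
- divider (a joint): Slide of the tray's divider, in metres, 0 to 0.140: it grows as the divider moves towards the tray's -y end, away from the brass pull. The divider's mid-plane lies at tray y = 0.045 minus this value. Plain friction of about 2 N, stays where it is left. The divider is 8 mm thick and 33 mm high over the tray's underside, the full width of the tray.
- divider_tab (a point): Middle of the divider's upright grip tab: the tab is 12 mm thick along the tray's y, 36 mm wide along the tray's x, and reaches from the divider's top (33 mm over the tray's underside) to 62 mm; this point is 48 mm over the underside. Axes as the tray's.
- jig: Fixed gluing jig: pale plywood base 90 mm (x) by 96 mm (y), 10 mm thick, with two dark fences along its y edges, each running along x, 11 mm thick, rising 14 mm over the base; 74 mm clear between them along y, open at both x ends. Origin: centre of its underside.
- dish: Fixed round dark wooden dish, 88 mm across at the rim, 20 mm high; flat floor 6 mm above the bench, about 72 mm across inside. Origin: centre of its underside.

How it is judged (in metres and radians):
At the end, for the whole second after the job is handed in: Foot upright on the dish floor within 15 mm of its centre; block flat on the jig base within 15 mm in x and y, aligned within 0.25 rad; both rails flat on the tray floor within 0.25 rad of its y, long one at the brass-pull end, short one at the other, divider between; all at rest (horizontal distance between turned_foot and dish below 0.015 m and z of turned_foot in the frame of dish below 0.01 m and angle between turned_foot's own z axis and vertical below 0.1 rad and x of corner_block in the frame of jig between -0.015 and 0.015 m and y of corner_block in the frame of jig between -0.015 and 0.015 m and z of corner_block in the frame of jig below 0.014 m and angle between corner_block's own z axis and vertical below 0.08 rad and angle between the y axis of corner_block and the y axis of jig, either way round below 0.25 rad and x of long_rail in the frame of tray between -0.036 and 0.036 m and y of long_rail in the frame of tray between 0.025 and 0.075 m and z of each of long_rail, short_rail in the frame of tray below 0.012 m and angle between each of long_rail, short_rail's own z axis and vertical below 0.05 rad and angle between the y axis of each of long_rail, short_rail and the y axis of tray, either way round below 0.25 rad and x of short_rail in the frame of tray between -0.04 and 0.04 m and y of short_rail in the frame of tray between -0.12 and -0.07 m and value of joint divider between 0.068 and 0.112 m and linear speed of each of turned_foot, corner_block, long_rail, short_rail below 0.02 m/s); the robot touches nothing.
It fails at once if the turned foot falls over (leans more than 1 rad) (angle between turned_foot's own z axis and vertical above 1 rad).
It also fails if it takes over 131 s, if anything falls off the work surface, if the arm or the gripper's body presses on something with over 40 N, if the wrist force passes 120 N, or if a joint passes its speed limit or range.

## Working session

There is one attempt and no reset: what is moved stays moved. The work goes in short steps, Python scripts to look and compute and a shell command to move; the robot and the scene stay as the last step left them, time stands still between calls to the robot, and variables do not carry over. Pictures are saved under pics/ and viewed, about 12 in all and at most 16, crops included, and the job is handed in when it is done.

```bash
mkdir -p pics; cat > h.py <<'E'
import numpy as np, cv2
from scipy.spatial.transform import Rotation as R
from workcell import get_obs, viewer, ctrl, masks_of
def snap(n,f=None):
    c=viewer.get_calibration(n); im,d=viewer.get_image(n)
    if f: cv2.imwrite('pics/'+f,im[:,:,::-1])
    return c,im,d
def cloud(c,d):
    K=np.array([[c['fx'],0,c['cx']],[0,c['fy'],c['cy']],[0,0,1]])
    v,u=np.mgrid[:400,:640]
    p=cv2.undistortPoints(np.stack([u,v],-1).reshape(-1,1,2).astype(np.float64),K,np.array(c['distortion'],float)).reshape(400,640,2)
    P=np.dstack([p,np.ones((400,640))])*d[...,None]
    Rm=cv2.Rodrigues(np.array(c['rvec'],float))[0]
    W=(P-np.array(c['tvec'],float).ravel())@Rm
    W[d<=0]=np.nan
    return W
def st():
    o=get_obs(); r=R.from_rotvec(o['orientation'])
    print('t',round(o['t'],2),'tcp',np.round(o['ee_pos'],1),'w',round(o['width'],1),'F',np.round(o['ft_force'],1))
    print('toolaxes x,y,z',np.round(r.as_matrix().T,3).tolist(),'q',np.round(o['qpos'],2))
    return np.array(o['ee_pos']),r.as_matrix()
def rect(W,m,lo,hi):
    P=W[m]; P=P[np.isfinite(P).all(1)]; P=P[(P[:,2]>lo)&(P[:,2]<hi)]
    if len(P)<20: return None
    (c,s,a)=cv2.minAreaRect(P[:,:2].astype(np.float32))
    # yaw of long side
    y=a if s[0]>=s[1] else a+90
    return np.round(c,1),np.round(sorted(s),1),round((y+90)%180-90,1),len(P),np.round(np.median(P[:,2]),1)
E
cat > a.py <<'E'
from h import *
st()
for n in ['top','side']:
    c,im,d=snap(n,n+'0.png'); W=cloud(c,d)
    print(n,'cam at',np.round(-cv2.Rodrigues(np.array(c['rvec']))[0].T@np.array(c['tvec']).ravel()))
    for t in ['long_rail','short_rail','corner_block','turned_foot','tray','divider','jig','dish']:
        for m in masks_of(n,t)[:1]:
            p=m['pixels']; z=W[p][:,2]; zt=np.nanpercentile(z,95)
            print(t,round(m['score'],2),np.round(m['location']),p.sum(),'z95',round(zt,1),rect(W,p,zt-6,zt+6))
E
python3 a.py
```

```text
t 0.0 tcp [237.3 577.6 221.9] w 87.5 F [-0.2  0.5 -0. ]
toolaxes x,y,z [[0.38, 0.925, -0.002], [0.925, -0.38, -0.0], [-0.001, -0.001, -1.0]] q [ 1.16  0.42  1.63 -0.    1.09 -0.02]
top cam at [420.  19. 766.]
long_rail 0.97 [447. 238.] 1201 z95 25.7 (array([ 489. , -255.3]), array([ 51.9, 177.8]), 89.2, 835, np.float64(23.7))
short_rail 0.62 [431. 221.] 241 z95 49.9 (array([ 491.8, -226.9]), array([19.3, 43.3]), 2.2, 100, np.float64(47.6))
corner_block 0.51 [442. 227.] 234 z95 73.3 (array([ 489.7, -232.3]), array([25.5, 34.5]), -5.9, 167, np.float64(71.8))
turned_foot 0.85 [461. 220.] 317 z95 121.1 (array([ 489.8, -249.6]), array([24.5, 25. ]), 54.0, 175, np.float64(119.7))
tray 0.57 [198. 264.] 12368 z95 33.0 (array([484.1, 253.5]), array([136.5, 344.9]), -87.0, 2444, np.float64(31.6))
divider 0.73 [188. 267.] 527 z95 61.9 (array([482.8, 266.8]), array([10.2, 35.2]), 2.3, 105, np.float64(61.1))
jig 0.81 [263. 172.] 1860 z95 24.6 (array([662.3, 104.7]), array([87.5, 96. ]), -86.3, 421, np.float64(23.5))
dish 0.56 [382. 155.] 1286 z95 19.9 (array([ 666.4, -145.9]), array([84.1, 86.4])
[... 162 characters left out ...]
p.float64(24.2))
short_rail 0.58 [360. 147.] 175 z95 50.0 (array([ 506.3, -238.3]), array([38. , 73.7]), -52.1, 84, np.float64(47.6))
turned_foot 0.69 [364. 129.] 164 z95 120.5 (array([ 492. , -249.1]), array([21.5, 22.1]), 43.9, 47, np.float64(118.7))
tray 0.79 [338. 322.] 10867 z95 33.9 (array([485.5, 252.3]), array([136.8, 347.9]), -86.9, 2299, np.float64(32.4))
divider 0.82 [340. 315.] 544 z95 63.0 (array([485. , 267.9]), array([12.6, 34.1]), 2.6, 107, np.float64(62.2))
jig 0.77 [277. 240.] 1428 z95 25.6 (array([665.3, 103.1]), array([88.4, 98.4]), -86.2, 360, np.float64(24.4))
dish 0.72 [293. 167.] 620 z95 21.0 (array([ 668.8, -148.5]), array([84. , 88.7]), -58.7, 151, np.float64(19.6))
```

View pics/top0.png

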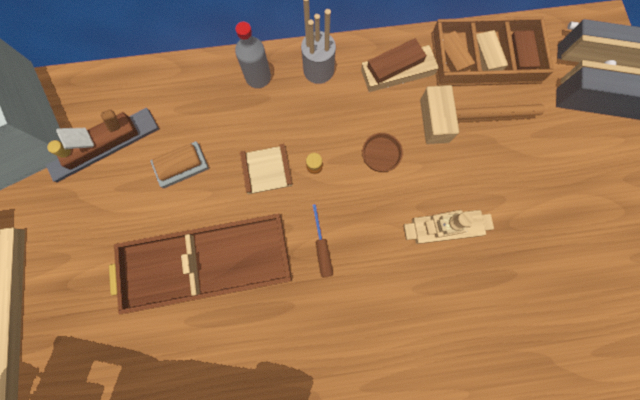

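```bash
cat > b.py <<'E'
from h import *
c,im,d=snap('top'); W=cloud(c,d)
crop=im[180:270,390:520]; cv2.imwrite('pics/stack.png',cv2.resize(crop,None,fx=6,fy=6,interpolation=cv2.INTER_CUBIC)[:,:,::-1])
S=np.zeros((400,640),bool); S[180:290,380:520]=1
for z in (24,48,72,120):print(z,rect(W,S,z-3.5,z+3.5))
E
python3 b.py
```

```text
24 (array([ 489.2, -254.4]), array([ 51.8, 172.7]), 89.1, 838, np.float64(23.8))
48 (array([ 492.6, -244. ]), array([44.3, 69. ]), -87.0, 200, np.float64(47.5))
72 (array([ 490.1, -241.7]), array([34.1, 44.5]), -86.4, 190, np.float64(71.9))
120 (array([ 488.9, -250.1]), array([25.5, 26.3]), -57.0, 178, np.float64(119.6))
```

The stack is around (452,225), the tray around (200,265) with the brass pull at its left end (world +y), the jig at (267,170) and the dish at (382,153). There's clutter nearby: a yellow knob at (314,160) and a wood block at (440,115). I'll refine the tray pose and check the clutter heights.

```bash
cat > c.py <<'E'
from h import *
for n in ['top','side']:
    c,im,d=snap(n); W=cloud(c,d)
    m=masks_of(n,'tray')[0]['pixels']; P=W[m]; P=P[np.isfinite(P).all(1)]; P=P[(P[:,2]>26)&(P[:,2]<36)]
    yaw=3.0
    for yaw in (2.5,3,3.5):
        a=np.radians(yaw); ex=np.array([np.cos(a),np.sin(a)]); ey=np.array([-np.sin(a),np.cos(a)])
        X=P[:,:2]@ex; Y=P[:,:2]@ey
        xl,xh=np.percentile(X,[.3,99.7]); yl=np.percentile(Y,.3)
        cen=ex*(xl+xh)/2+ey*(yl+166)
        print(n,yaw,'width',round(xh-xl,1),'ylen',round(Y.max()-Y.min(),1),'centre',np.round(cen,1))
    dm=masks_of(n,'divider')[0]['pixels']; print('divider',rect(W,dm,57,66))
    if n=='top':
        for nm,(x,y) in dict(jig=(663,104),dish=(667,-147),stack=(490,-248),tray=(485,246)).items():
            D=np.abs(W[...,:2]-[x,y]); ok=(D[...,0]<150)&(D[...,1]<150)
            for lo in (85,):
                Q=W[ok&(W[...,2]>lo)]
                print(nm,'pts above',lo,len(Q), (np.round(Q.min(0)),np.round(Q.max(0))) if len(Q) else '')
E
python3 c.py
cat > go.py <<'E'
import sys; from h import *
# go.py x y z yaw(deg of tool x axis): total tool-frame shift (cm) and az from present MEASURED pose
p,M=st(); x,y,z,yaw=map(float,sys.argv[1:5])
t=M.T@(np.array([x,y,z])-p)/10; cur=np.degrees(np.arctan2(M[1,0],M[0,0])); da=(yaw-cur+90)%180-90
M2=R.from_euler('z',yaw,degrees=True).as_matrix()@np.diag([1,-1,-1])
if abs((yaw-cur+180)%360-180)>90: M2[:,:2]*=-1
t2=M2.T@(np.array([x,y,z])-p)/10
print('shift now cm',np.round(t,2),'| after turn cm',np.round(t2,2),'| az',round(-da,2),'cur yaw',round(cur,2))
E
python3 go.py 484 267 150 93
```

```text
top 2.5 width 137.3 ylen 345.7 centre [484.  247.1]
top 3 width 135.5 ylen 345.3 centre [484.1 247.3]
top 3.5 width 136.5 ylen 345.5 centre [484.  247.2]
divider (array([482.9, 267.3]), array([12.8, 35.4]), 7.3, 128, np.float64(61.6))
jig pts above 85 0 
dish pts above 85 0 
stack pts above 85 269 (array([ 475., -264.,   85.]), array([ 502., -236.,  123.]))
tray pts above 85 0 
side 2.5 width 138.1 ylen 347.5 centre [485.8 245.9]
side 3 width 136.4 ylen 347.8 centre [485.9 245.9]
side 3.5 width 136.5 ylen 348.1 centre [486.6 245.8]
divider (array([485.2, 267.4]), array([12.6, 34.5]), 3.3, 115, np.float64(62.2))
t 1.25 tcp [237.5 578.1 222.7] w 87.6 F [-0.4 -0.8  0.1]
toolaxes x,y,z [[0.38, 0.925, -0.0], [0.925, -0.38, -0.0], [-0.0, -0.0, -1.0]] q [ 1.16  0.42  1.63  0.    1.09 -0.02]
shift now cm [-19.41  34.63   7.27] | after turn cm [-32.36  22.99   7.27] | az -25.33 cur yaw 67.67
```

```bash
python3 -m inch '[{"az":-8.5},{"az":-8.5},{"az":-8.3},{"tx":-4,"ty":2.9,"tz":0.9},{"tx":-4,"ty":2.9,"tz":0.9},{"tx":-4,"ty":2.9,"tz":0.9},{"tx":-4,"ty":2.9,"tz":0.9},{"tx":-4,"ty":2.9,"tz":0.9},{"tx":-4,"ty":2.9,"tz":0.9},{"tx":-4,"ty":2.9,"tz":0.9},{"tx":-4.4,"ty":2.7,"tz":0.9}]'; python3 -m inch '[{},{}]'; python3 go.py 484 267.3 40 93
```

```text
t 1.25 tcp [237.5 578.1 222.7] w 87.6 F [-0.4 -0.8  0.1]
toolaxes x,y,z [[0.38, 0.925, -0.0], [0.925, -0.38, -0.0], [-0.0, -0.0, -1.0]] q [ 1.16  0.42  1.63  0.    1.09 -0.02]
shift now cm [-19.38  34.61  18.27] | after turn cm [-32.33  22.99  18.27] | az -25.33 cur yaw 67.67$[0]: bad value
$[0]: bad value
```

```bash
python3 -m inch '[{"tx":0,"ty":0,"tz":0,"ax":0,"ay":0,"az":-8.5,"jaw":1},{"tx":0,"ty":0,"tz":0,"ax":0,"ay":0,"az":-8.5,"jaw":1},{"tx":0,"ty":0,"tz":0,"ax":0,"ay":0,"az":-8.3,"jaw":1},{"tx":-4,"ty":2.9,"tz":0.9,"ax":0,"ay":0,"az":0,"jaw":1},{"tx":-4,"ty":2.9,"tz":0.9,"ax":0,"ay":0,"az":0,"jaw":1},{"tx":-4,"ty":2.9,"tz":0.9,"ax":0,"ay":0,"az":0,"jaw":1},{"tx":-4,"ty":2.9,"tz":0.9,"ax":0,"ay":0,"az":0,"jaw":1},{"tx":-4,"ty":2.9,"tz":0.9,"ax":0,"ay":0,"az":0,"jaw":1},{"tx":-4,"ty":2.9,"tz":0.9,"ax":0,"ay":0,"az":0,"jaw":1},{"tx":-4,"ty":2.9,"tz":0.9,"ax":0,"ay":0,"az":0,"jaw":1},{"tx":-4.4,"ty":2.7,"tz":0.9,"ax":0,"ay":0,"az":0,"jaw":1},{"tx":0,"ty":0,"tz":0,"ax":0,"ay":0,"az":0,"jaw":1}]'; python3 go.py 484 267.3 40 93
```

```text
t: 2.75
ee_pos: [485.2, 263.9, 150.1]
orientation: [2.168, 2.273, -0.001]
ft_force: [-0.2, 0.2, -0.3]
width: 87.7
t 2.75 tcp [485.2 263.9 150.1] w 87.7 F [-0.2  0.2 -0.3]
toolaxes x,y,z [[-0.047, 0.999, -0.001], [0.999, 0.047, -0.001], [-0.001, -0.001, -1.0]] q [ 0.48  0.42  1.84 -0.    0.88 -1.14]
shift now cm [ 0.36 -0.1  11.01] | after turn cm [ 0.35 -0.1  11.01] | az -0.28 cur yaw 92.72
```

```bash
python3 -m inch '[{"tx":0.35,"ty":-0.1,"tz":3,"ax":0,"ay":0,"az":0,"jaw":1},{"tx":0,"ty":0,"tz":4,"ax":0,"ay":0,"az":0,"jaw":0.6},{"tx":0,"ty":0,"tz":3,"ax":0,"ay":0,"az":0,"jaw":0.6},{"tx":0,"ty":0,"tz":1,"ax":0,"ay":0,"az":0,"jaw":0},{"tx":0,"ty":0,"tz":0,"ax":0,"ay":0,"az":0,"jaw":0},{"tx":0,"ty":0,"tz":0,"ax":0,"ay":0,"az":0,"jaw":0},{"tx":0,"ty":0,"tz":0,"ax":0,"ay":0,"az":0,"jaw":0},{"tx":0,"ty":0,"tz":0,"ax":0,"ay":0,"az":0,"jaw":0},{"tx":0,"ty":0,"tz":0,"ax":0,"ay":0,"az":0,"jaw":0}]'
```

```text
t: 3.88
ee_pos: [483.0, 269.8, 41.1]
orientation: [2.163, 2.278, 0.001]
ft_force: [0.3, 1.0, 2.8]
width: 12.0
```

```bash
python3 -m inch '[{"tx":-1.3,"ty":0,"tz":0,"ax":0,"ay":0,"az":0,"jaw":0},{"tx":-1.3,"ty":0,"tz":0,"ax":0,"ay":0,"az":0,"jaw":0},{"tx":-1.3,"ty":0,"tz":0,"ax":0,"ay":0,"az":0,"jaw":0},{"tx":-1.3,"ty":0,"tz":0,"ax":0,"ay":0,"az":0,"jaw":0},{"tx":-1.3,"ty":0,"tz":0,"ax":0,"ay":0,"az":0,"jaw":0},{"tx":0,"ty":0,"tz":0,"ax":0,"ay":0,"az":0,"jaw":0},{"tx":0,"ty":0,"tz":0,"ax":0,"ay":0,"az":0,"jaw":0.5},{"tx":0,"ty":0,"tz":0,"ax":0,"ay":0,"az":0,"jaw":0.5},{"tx":0,"ty":0,"tz":0,"ax":0,"ay":0,"az":0,"jaw":0.5},{"tx":0,"ty":0,"tz":-5,"ax":0,"ay":0,"az":0,"jaw":0.5},{"tx":0,"ty":0,"tz":-5,"ax":0,"ay":0,"az":0,"jaw":1},{"tx":0,"ty":0,"tz":-5,"ax":0,"ay":0,"az":0,"jaw":1}]'; python3 go.py 490 -249.5 200 3
```

```text
t: 5.38
ee_pos: [485.7, 205.0, 192.0]
orientation: [-2.163, -2.278, 0.001]
ft_force: [0.3, -0.2, -0.4]
width: 60.5
t 5.38 tcp [485.7 205.  192. ] w 60.5 F [ 0.3 -0.2 -0.4]
toolaxes x,y,z [[-0.052, 0.999, -0.0], [0.999, 0.052, -0.001], [-0.001, -0.0, -1.0]] q [ 0.38  0.32  1.87 -0.    0.95 -1.25]
shift now cm [-45.41  -1.94  -0.79] | after turn cm [-1.95 45.41 -0.8 ] | az 89.99 cur yaw 92.99
```

```bash
python3 -m inch '[{"tx":-4.5,"ty":-0.2,"tz":0,"ax":0,"ay":0,"az":0,"jaw":1},{"tx":-4.5,"ty":-0.2,"tz":0,"ax":0,"ay":0,"az":0,"jaw":1},{"tx":-4.5,"ty":-0.2,"tz":0,"ax":0,"ay":0,"az":0,"jaw":1},{"tx":-4.5,"ty":-0.2,"tz":0,"ax":0,"ay":0,"az":0,"jaw":1},{"tx":-4.5,"ty":-0.2,"tz":0,"ax":0,"ay":0,"az":0,"jaw":1},{"tx":-4.5,"ty":-0.2,"tz":0,"ax":0,"ay":0,"az":0,"jaw":1},{"tx":-4.5,"ty":-0.2,"tz":0,"ax":0,"ay":0,"az":0,"jaw":1},{"tx":-4.5,"ty":-0.2,"tz":0,"ax":0,"ay":0,"az":0,"jaw":1},{"tx":-4.5,"ty":-0.2,"tz":0,"ax":0,"ay":0,"az":0,"jaw":1},{"tx":-4.9,"ty":-0.1,"tz":0,"ax":0,"ay":0,"az":0,"jaw":1}]'
python3 -m inch '[{"tx":0,"ty":0,"tz":0,"ax":0,"ay":0,"az":10,"jaw":1},{"tx":0,"ty":0,"tz":0,"ax":0,"ay":0,"az":10,"jaw":1},{"tx":0,"ty":0,"tz":0,"ax":0,"ay":0,"az":10,"jaw":1},{"tx":0,"ty":0,"tz":0,"ax":0,"ay":0,"az":10,"jaw":1},{"tx":0,"ty":0,"tz":0,"ax":0,"ay":0,"az":10,"jaw":1},{"tx":0,"ty":0,"tz":0,"ax":0,"ay":0,"az":10,"jaw":1},{"tx":0,"ty":0,"tz":0,"ax":0,"ay":0,"az":10,"jaw":1},{"tx":0,"ty":0,"tz":0,"ax":0,"ay":0,"az":10,"jaw":1},{"tx":0,"ty":0,"tz":0,"ax":0,"ay":0,"az":10,"jaw":1},{"tx":0,"ty":0,"tz":0,"ax":0,"ay":0,"az":0,"jaw":1}]'
cat > w.py <<'E'
import sys; from h import *
# wrist look: name-file then region x y half, z-levels
f=sys.argv[1]; x,y,h=map(float,sys.argv[2:5])
st(); c,im,d=snap('wrist',f); W=cloud(c,d)
print('cam at',np.round(-cv2.Rodrigues(np.array(c['rvec']))[0].T@np.array(c['tvec']).ravel()))
m=(np.abs(W[...,0]-x)<h)&(np.abs(W[...,1]-y)<h)
for z in sys.argv[5:]: z=float(z); print(z,rect(W,m,z-3.5,z+3.5))
E
python3 w.py w1.png 490 -250 110 120 72 48 24; python3 go.py 490 -249.5 86 3
```

```text
t: 6.62
ee_pos: [490.3, -250.6, 190.5]
orientation: [-2.162, -2.278, 0.0]
ft_force: [1.2, 0.8, 0.6]
width: 87.8
t: 7.88
ee_pos: [490.5, -249.2, 190.5]
orientation: [-3.14, -0.084, 0.001]
ft_force: [0.7, 0.3, -0.7]
width: 87.5
t 7.88 tcp [ 490.5 -249.2  190.5] w 87.5 F [ 0.7  0.3 -0.7]
toolaxes x,y,z [[0.999, 0.054, -0.0], [0.054, -0.999, -0.0], [-0.0, 0.0, -1.0]] q [-0.49  0.36  1.82 -0.    0.96 -0.55]
cam at [ 486. -165.  352.]
120.0 (array([ 490.7, -250.9]), array([25.1, 25.4]), 24.4, 773, np.float64(119.2))
72.0 (array([ 491.8, -243.1]), array([34. , 42.3]), -85.7, 755, np.float64(71.3))
48.0 (array([ 494.8, -248.6]), array([44. , 59.6]), -87.2, 626, np.float64(47.1))
24.0 (array([ 491.2, -255.9]), array([ 51.9, 139.7]), 89.2, 2562, np.float64(23.2))
t 7.92 tcp [ 490.5 -249.2  190.5] w 87.8 F [ 0.1  0.3 -0. ]
toolaxes x,y,z [[0.998, 0.056, -0.0], [0.056, -0.998, -0.0], [-0.0, 0.0, -1.0]] q [-0.49  0.36  1.82 -0.    0.96 -0.55]
shift now cm [-0.05  0.02 10.45] | after turn cm [-0.06  0.02 10.45] | az 0.19 cur yaw 3.19
```

View pics/w1.png

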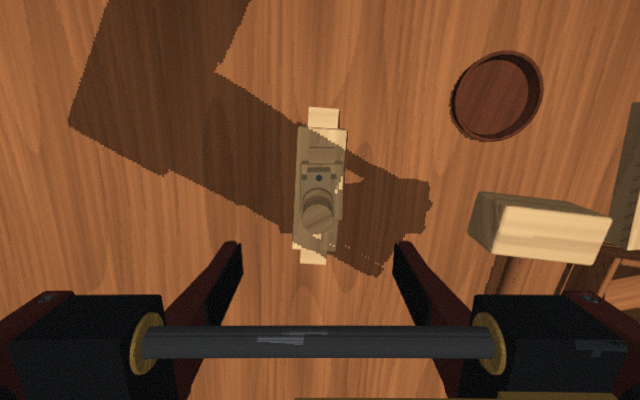

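The wrist view shows the foot at (318,212) on top of the stack, clear of both fingers. Descending on it now.

```bash
python3 -m inch '[{"tx":0,"ty":0.16,"tz":3,"ax":0,"ay":0,"az":0,"jaw":1},{"tx":0,"ty":0,"tz":3,"ax":0,"ay":0,"az":0,"jaw":1},{"tx":0,"ty":0,"tz":3,"ax":0,"ay":0,"az":0,"jaw":0.6},{"tx":0,"ty":0,"tz":1.4,"ax":0,"ay":0,"az":0,"jaw":0.45},{"tx":0,"ty":0,"tz":0,"ax":0,"ay":0,"az":0,"jaw":0.4},{"tx":0,"ty":0,"tz":0,"ax":0,"ay":0,"az":0,"jaw":0.37},{"tx":0,"ty":0,"tz":0,"ax":0,"ay":0,"az":0,"jaw":0.34},{"tx":0,"ty":0,"tz":0,"ax":0,"ay":0,"az":0,"jaw":0.31},{"tx":0,"ty":0,"tz":0,"ax":0,"ay":0,"az":0,"jaw":0.2},{"tx":0,"ty":0,"tz":0,"ax":0,"ay":0,"az":0,"jaw":0.2},{"tx":0,"ty":0,"tz":0,"ax":0,"ay":0,"az":0,"jaw":0.2}]'
python3 -m inch '[{"tx":0,"ty":0,"tz":-0.5,"ax":0,"ay":0,"az":0,"jaw":0.2},{"tx":0,"ty":0,"tz":-2,"ax":0,"ay":0,"az":0,"jaw":0.2},{"tx":0,"ty":0,"tz":-3,"ax":0,"ay":0,"az":0,"jaw":0.2},{"tx":0,"ty":0,"tz":-3,"ax":0,"ay":0,"az":0,"jaw":0.2},{"tx":0,"ty":0,"tz":0,"ax":0,"ay":0,"az":0,"jaw":0.2}]'
cat > f.py <<'E'
from h import *
st()
for n in ('wrist','top','side'):
    c,im,d=snap(n,n+'2.png'); W=cloud(c,d)
    for t,k in (('dish',20),('jig',24),('jig',10),('dish',6)):
        m=(masks_of(n,t) or [None])[0]
        if m: print(n,t,round(m['score'],2),k,rect(W,m['pixels'],k-3.5,k+4))
    m=np.abs(W[...,0]-490)+0; S=(np.abs(W[...,0]-490)<110)&(np.abs(W[...,1]+250)<110)
    for z in (72,48,24): print(n,z,rect(W,S,z-3.5,z+3.5))
E
python3 f.py
```

```text
t: 9.3
ee_pos: [491.0, -251.2, 87.2]
orientation: [3.14, 0.081, 0.001]
ft_force: [-1.0, -0.1, 5.3]
width: 25.3
t: 9.93
ee_pos: [492.0, -251.7, 173.8]
orientation: [3.138, 0.081, 0.006]
ft_force: [0.8, 0.4, -0.6]
width: 25.3
t 9.93 tcp [ 492.  -251.7  173.8] w 25.3 F [ 0.8  0.4 -0.6]
toolaxes x,y,z [[0.999, 0.052, 0.004], [0.052, -0.999, 0.002], [0.004, -0.002, -1.0]] q [-0.49  0.38  1.83  0.    0.93 -0.55]
wrist dish 0.88 20 (array([ 667.3, -148.5]), array([86. , 86.2]), -5.3, 1456, np.float64(19.1))
wrist dish 0.88 6 (array([ 666.6, -148.5]), array([75.5, 80.1]), 7.5, 4950, np.float64(5.6))
wrist 72 (array([ 492., -247.]), array([33.9, 50.1]), -85.8, 1873, np.float64(71.3))
wrist 48 (array([ 494.7, -248.5]), array([44.1, 59.4]), -87.1, 720, np.float64(47.1))
wrist 24 (array([ 491.3, -249.3]), array([ 51.9, 126.4]), 89.1, 2037, np.float64(23.2))
top dish 0.57 20 (array([ 666.4, -145.7]), array([83.9, 86.4]), -10.3, 236, np.float64(19.4))
top jig 0.85 24 (array([662.4, 104.4]), array([88.1, 95.4]), -86.5, 388, np.float64(23.7))
top jig 0.85 10 (array([663.5, 106.8]), array([89.5, 91.1
[... 301 characters left out ...]
rray([ 489.3, -248.6]), array([ 52.1, 156.8]), 89.0, 648, np.float64(23.7))
side dish 0.83 20 (array([ 667.4, -147.7]), array([84.5, 86.8]), -77.2, 140, np.float64(20.2))
side jig 0.95 24 (array([665.9, 103.7]), array([89.4, 99. ]), -86.6, 357, np.float64(24.6))
side jig 0.95 10 (array([665.7, 107.9]), array([88.2, 90.6]), 3.3, 934, np.float64(10.7))
side dish 0.83 6 (array([ 667.7, -146.7]), array([75.4, 81.7]), -85.6, 393, np.float64(6.9))
side 72 (array([ 492.3, -245.1]), array([33.7, 51. ]), -86.7, 139, np.float64(72.6))
side 48 (array([ 495.2, -241.8]), array([44.6, 73.4]), -89.8, 83, np.float64(48.2))
side 24 (array([ 491.4, -250.6]), array([ 51.7, 174.7]), 88.9, 223, np.float64(24.7))
```

```bash
python3 -m inch '[{"tx":3,"ty":-1.58,"tz":0,"ax":0,"ay":0,"az":0,"jaw":0.2},{"tx":3.5,"ty":-1.8,"tz":0,"ax":0,"ay":0,"az":0,"jaw":0.2},{"tx":4,"ty":-2.1,"tz":0,"ax":0,"ay":0,"az":0,"jaw":0.2},{"tx":4,"ty":-2.1,"tz":0,"ax":0,"ay":0,"az":0,"jaw":0.2},{"tx":3.5,"ty":-1.8,"tz":0,"ax":0,"ay":0,"az":0,"jaw":0.2},{"tx":0,"ty":0,"tz":1,"ax":0,"ay":0,"az":0,"jaw":0.2},{"tx":0,"ty":0,"tz":0,"ax":0,"ay":0,"az":0,"jaw":0.2},{"tx":0,"ty":0,"tz":0,"ax":0,"ay":0,"az":0,"jaw":0.2}]'; python3 go.py 667 -147.5 21.5 3
```

```text
t: 11.68
ee_pos: [664.5, -148.7, 161.5]
orientation: [-3.14, -0.08, 0.002]
ft_force: [0.4, -0.0, 0.1]
width: 25.5
t 11.68 tcp [ 664.5 -148.7  161.5] w 25.5 F [ 0.4 -0.   0.1]
toolaxes x,y,z [[0.999, 0.051, -0.001], [0.051, -0.999, -0.0], [-0.001, 0.0, -1.0]] q [-0.24  0.57  1.54 -0.    1.03 -0.29]
shift now cm [ 0.27 -0.1  14.  ] | after turn cm [ 0.26 -0.1  14.  ] | az -0.09 cur yaw 2.91
```

```bash
python3 -m inch '[{"tx":0.27,"ty":-0.1,"tz":3,"ax":0,"ay":0,"az":0,"jaw":0.2},{"tx":0,"ty":0,"tz":3,"ax":0,"ay":0,"az":0,"jaw":0.2},{"tx":0,"ty":0,"tz":3,"ax":0,"ay":0,"az":0,"jaw":0.2},{"tx":0,"ty":0,"tz":2.5,"ax":0,"ay":0,"az":0,"jaw":0.2},{"tx":0,"ty":0,"tz":1.5,"ax":0,"ay":0,"az":0,"jaw":0.2},{"tx":0,"ty":0,"tz":0.7,"ax":0,"ay":0,"az":0,"jaw":0.2},{"tx":0,"ty":0,"tz":0.2,"ax":0,"ay":0,"az":0,"jaw":0.2},{"tx":0,"ty":0,"tz":0,"ax":0,"ay":0,"az":0,"jaw":0.2},{"tx":0,"ty":0,"tz":0,"ax":0,"ay":0,"az":0,"jaw":0.2}]'
```

```text
t: 12.8
ee_pos: [668.8, -147.0, 23.5]
orientation: [3.14, 0.081, 0.002]
ft_force: [-0.6, -0.0, -0.5]
width: 25.4
```

```bash
python3 -m inch '[{"tx":-0.1,"ty":0,"tz":0.15,"ax":0,"ay":0,"az":0,"jaw":0.2},{"tx":0,"ty":0,"tz":0,"ax":0,"ay":0,"az":0,"jaw":0.2},{"tx":0,"ty":0,"tz":0,"ax":0,"ay":0,"az":0,"jaw":0.31},{"tx":0,"ty":0,"tz":0,"ax":0,"ay":0,"az":0,"jaw":0.34},{"tx":0,"ty":0,"tz":0,"ax":0,"ay":0,"az":0,"jaw":0.42},{"tx":0,"ty":0,"tz":0,"ax":0,"ay":0,"az":0,"jaw":0.48},{"tx":0,"ty":0,"tz":0,"ax":0,"ay":0,"az":0,"jaw":0.48},{"tx":0,"ty":0,"tz":-1.5,"ax":0,"ay":0,"az":0,"jaw":0.48},{"tx":0,"ty":0,"tz":-3,"ax":0,"ay":0,"az":0,"jaw":0.48},{"tx":0,"ty":0,"tz":-5,"ax":0,"ay":0,"az":0,"jaw":0.7},{"tx":0,"ty":0,"tz":-4,"ax":0,"ay":0,"az":0,"jaw":1}]'
python3 -m inch '[{"tx":-4,"ty":2.1,"tz":0,"ax":0,"ay":0,"az":0,"jaw":1},{"tx":-4,"ty":2.1,"tz":0,"ax":0,"ay":0,"az":0,"jaw":1},{"tx":-4,"ty":2.1,"tz":0,"ax":0,"ay":0,"az":0,"jaw":1},{"tx":-3.5,"ty":1.8,"tz":0,"ax":0,"ay":0,"az":0,"jaw":1},{"tx":-1.5,"ty":0.8,"tz":0,"ax":0,"ay":0,"az":0,"jaw":1},{"tx":0,"ty":0,"tz":0,"ax":0,"ay":0,"az":0,"jaw":1}]'
python3 w.py w3.png 490 -250 110 72 48 24; python3 - <<'E'
from h import *
c,im,d=snap('top'); W=cloud(c,d)
S=(np.abs(W[...,0]-667)<45)&(np.abs(W[...,1]+147)<45)
print('foot',rect(W,S,50,60), np.nanmax(W[S][:,2]))
E
python3 go.py 491.5 -247 52 3.8
```

```text
t: 14.18
ee_pos: [667.8, -147.0, 159.2]
orientation: [3.14, 0.081, 0.003]
ft_force: [0.7, -0.5, 1.2]
width: 58.5
t: 14.92
ee_pos: [502.2, -245.1, 156.9]
orientation: [3.14, 0.079, 0.002]
ft_force: [0.4, 0.4, 0.1]
width: 87.6
t 14.93 tcp [ 502.2 -245.1  156.9] w 87.6 F [0.4 0.4 0.1]
toolaxes x,y,z [[0.999, 0.05, 0.001], [0.05, -0.999, 0.0], [0.001, -0.0, -1.0]] q [-0.48  0.41  1.83  0.    0.9  -0.53]
cam at [ 498. -161.  318.]
72.0 (array([ 492.1, -247.3]), array([34. , 50.6]), -85.7, 2061, np.float64(71.2))
48.0 (array([ 494.9, -249.2]), array([42.9, 60.1]), -86.4, 802, np.float64(47.1))
24.0 (array([ 491.2, -256.4]), array([ 52. , 140.5]), 89.2, 3067, np.float64(23.2))
foot (array([ 665. , -145.1]), array([24.5, 24.7]), 23.2, 120, np.float64(53.5)) 57.09444399019508
t 15.03 tcp [ 503.4 -244.5  156.7] w 87.8 F [0.5 0.6 0.5]
toolaxes x,y,z [[0.999, 0.052, 0.001], [0.052, -0.999, 0.0], [0.001, -0.0, -1.0]] q [-0.47  0.41  1.83  0.    0.9  -0.53]
shift now cm [-1.21  0.18 10.47] | after turn cm [-1.2   0.17 10.47] | az -0.83 cur yaw 2.97
```

View pics/w3.png

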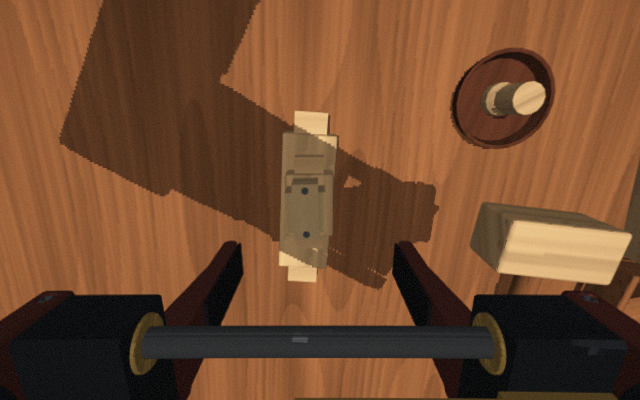

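The foot stands upright and centred in the dish at about (505,98). Now the block.

```bash
python3 -m inch '[{"tx":-1.13,"ty":0.25,"tz":2.4,"ax":0,"ay":0,"az":-0.9,"jaw":1},{"tx":0,"ty":0,"tz":3,"ax":0,"ay":0,"az":0,"jaw":1},{"tx":0,"ty":0,"tz":3,"ax":0,"ay":0,"az":0,"jaw":0.8},{"tx":0,"ty":0,"tz":2,"ax":0,"ay":0,"az":0,"jaw":0.6},{"tx":0,"ty":0,"tz":0,"ax":0,"ay":0,"az":0,"jaw":0.5},{"tx":0,"ty":0,"tz":0,"ax":0,"ay":0,"az":0,"jaw":0.45},{"tx":0,"ty":0,"tz":0,"ax":0,"ay":0,"az":0,"jaw":0.4},{"tx":0,"ty":0,"tz":0,"ax":0,"ay":0,"az":0,"jaw":0.25},{"tx":0,"ty":0,"tz":0,"ax":0,"ay":0,"az":0,"jaw":0.25},{"tx":0,"ty":0,"tz":0,"ax":0,"ay":0,"az":0,"jaw":0.25}]'
```

```text
t: 16.27
ee_pos: [491.6, -247.9, 53.0]
orientation: [3.139, 0.106, 0.002]
ft_force: [-0.1, 1.5, 6.0]
width: 34.0
```

```bash
python3 -m inch '[{"tx":0,"ty":0,"tz":-0.5,"ax":0,"ay":0,"az":0,"jaw":0.25},{"tx":0,"ty":0,"tz":-2,"ax":0,"ay":0,"az":0,"jaw":0.25},{"tx":0,"ty":0,"tz":-4,"ax":0,"ay":0,"az":0,"jaw":0.25},{"tx":0,"ty":0,"tz":-4,"ax":0,"ay":0,"az":0,"jaw":0.25},{"tx":0,"ty":0,"tz":0,"ax":0,"ay":0,"az":0,"jaw":0.25},{"tx":0,"ty":0,"tz":0,"ax":0,"ay":0,"az":0,"jaw":0.25}]'; python3 go.py 664.5 105.5 120 3.6
```

```text
t: 17.02
ee_pos: [490.4, -247.5, 156.7]
orientation: [-3.139, -0.106, 0.001]
ft_force: [-0.6, 0.2, -0.5]
width: 33.6
t 17.02 tcp [ 490.4 -247.5  156.7] w 33.6 F [-0.6  0.2 -0.5]
toolaxes x,y,z [[0.998, 0.067, -0.001], [0.067, -0.998, -0.0], [-0.001, 0.0, -1.0]] q [-0.49  0.4   1.85 -0.    0.89 -0.56]
shift now cm [ 19.75 -34.04   3.67] | after turn cm [ 19.6  -34.13   3.67] | az 0.26 cur yaw 3.86
```

```bash
python3 -m inch '[{"tx":1.5,"ty":-2.6,"tz":0,"ax":0,"ay":0,"az":0,"jaw":0.25},{"tx":2.5,"ty":-4.3,"tz":0,"ax":0,"ay":0,"az":0,"jaw":0.25},{"tx":2.5,"ty":-4.3,"tz":0,"ax":0,"ay":0,"az":0,"jaw":0.25},{"tx":2.5,"ty":-4.3,"tz":0,"ax":0,"ay":0,"az":0,"jaw":0.25},{"tx":2.5,"ty":-4.3,"tz":0,"ax":0,"ay":0,"az":0,"jaw":0.25},{"tx":2.5,"ty":-4.3,"tz":0,"ax":0,"ay":0,"az":0,"jaw":0.25},{"tx":2.5,"ty":-4.3,"tz":0,"ax":0,"ay":0,"az":0,"jaw":0.25},{"tx":2.0,"ty":-3.6,"tz":0,"ax":0,"ay":0,"az":0,"jaw":0.25},{"tx":1.2,"ty":-2.1,"tz":0,"ax":0,"ay":0,"az":0,"jaw":0.25},{"tx":0,"ty":0,"tz":0,"ax":0,"ay":0,"az":0,"jaw":0.25},{"tx":0,"ty":0,"tz":0,"ax":0,"ay":0,"az":0,"jaw":0.25}]'; python3 - <<'E'
from h import *
c,im,d=snap('wrist','w4.png'); W=cloud(c,d)
S=(np.abs(W[...,0]-664)<60)&(np.abs(W[...,1]-104)<65)
print(rect(W,S,20,28),rect(W,S,7,13))
E
python3 go.py 664.5 104.5 14.5 3.6
```

```text
t: 18.4
ee_pos: [663.6, 104.7, 156.3]
orientation: [3.139, 0.105, -0.003]
ft_force: [0.4, 0.0, -0.0]
width: 33.9
(array([665.8, 103.6]), array([89.7, 95.2]), -86.4, 1351, np.float64(23.2)) (array([665.5, 108.3]), array([85.8, 90.2]), 3.6, 5320, np.float64(9.2))
t 18.45 tcp [663.7 104.5 156.7] w 34.1 F [ 0.2  0.4 -0.1]
toolaxes x,y,z [[0.998, 0.066, -0.001], [0.066, -0.998, 0.0], [-0.001, -0.0, -1.0]] q [ 0.14  0.56  1.56 -0.    1.02  0.07]
shift now cm [ 0.1   0.   14.22] | after turn cm [8.000e-02 1.000e-02 1.422e+01] | az 0.21 cur yaw 3.81
```

View pics/w4.png

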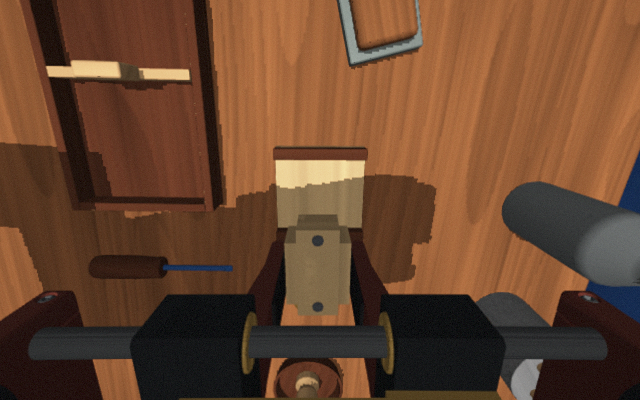

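The jig is ahead at (320,190) with the block held above it and clear of everything. Lowering.

```bash
python3 -m inch '[{"tx":0.18,"ty":0.05,"tz":3,"ax":0,"ay":0,"az":0,"jaw":0.25},{"tx":0,"ty":0,"tz":3,"ax":0,"ay":0,"az":0,"jaw":0.25},{"tx":0,"ty":0,"tz":3,"ax":0,"ay":0,"az":0,"jaw":0.25},{"tx":0,"ty":0,"tz":2.5,"ax":0,"ay":0,"az":0,"jaw":0.25},{"tx":0,"ty":0,"tz":1.5,"ax":0,"ay":0,"az":0,"jaw":0.25},{"tx":0,"ty":0,"tz":0.8,"ax":0,"ay":0,"az":0,"jaw":0.25},{"tx":0,"ty":0,"tz":0.25,"ax":0,"ay":0,"az":0,"jaw":0.25},{"tx":0,"ty":0,"tz":0,"ax":0,"ay":0,"az":0,"jaw":0.25},{"tx":0,"ty":0,"tz":0,"ax":0,"ay":0,"az":0,"jaw":0.25}]'
```

```text
t: 19.58
ee_pos: [666.9, 105.6, 17.5]
orientation: [-3.14, -0.106, -0.002]
ft_force: [-0.2, 0.9, -0.1]
width: 33.6
```

```bash
python3 -m inch '[{"tx":-0.15,"ty":0.15,"tz":0.2,"ax":0,"ay":0,"az":0,"jaw":0.25},{"tx":0,"ty":0,"tz":0,"ax":0,"ay":0,"az":0,"jaw":0.25},{"tx":0,"ty":0,"tz":0,"ax":0,"ay":0,"az":0,"jaw":0.42},{"tx":0,"ty":0,"tz":0,"ax":0,"ay":0,"az":0,"jaw":0.6},{"tx":0,"ty":0,"tz":0,"ax":0,"ay":0,"az":0,"jaw":0.6},{"tx":0,"ty":0,"tz":-2,"ax":0,"ay":0,"az":0,"jaw":0.6},{"tx":0,"ty":0,"tz":-4,"ax":0,"ay":0,"az":0,"jaw":0.6},{"tx":0,"ty":0,"tz":-4,"ax":0,"ay":0,"az":0,"jaw":1},{"tx":0,"ty":0,"tz":-4,"ax":0,"ay":0,"az":0,"jaw":1}]'
python3 -m inch '[{"tx":-2.5,"ty":4.3,"tz":0,"ax":0,"ay":0,"az":0,"jaw":1},{"tx":-2.5,"ty":4.3,"tz":0,"ax":0,"ay":0,"az":0,"jaw":1},{"tx":-2.5,"ty":4.3,"tz":0,"ax":0,"ay":0,"az":0,"jaw":1},{"tx":-2.5,"ty":4.3,"tz":0,"ax":0,"ay":0,"az":0,"jaw":1},{"tx":-2.5,"ty":4.3,"tz":0,"ax":0,"ay":0,"az":0,"jaw":1},{"tx":-2.5,"ty":4.3,"tz":0,"ax":0,"ay":0,"az":0,"jaw":1},{"tx":-2.5,"ty":4.3,"tz":0,"ax":0,"ay":0,"az":0,"jaw":1},{"tx":-1.5,"ty":2.6,"tz":0,"ax":0,"ay":0,"az":0,"jaw":1},{"tx":0,"ty":0,"tz":0,"ax":0,"ay":0,"az":0,"jaw":1}]'
python3 w.py w5.png 490 -250 110 48 24; python3 - <<'E'
from h import *
c,im,d=snap('top','top5.png'); W=cloud(c,d)
S=(np.abs(W[...,0]-664)<55)&(np.abs(W[...,1]-104)<55)
print('block',rect(W,S,30.5,38),'jig',rect(W,S,21,27))
S=(np.abs(W[...,0]-490)<110)&(np.abs(W[...,1]+250)<110)
for z in (48,24): print('top',z,rect(W,S,z-3.5,z+3.5))
E
python3 go.py 494 -245 29 3
```

```text
t: 20.7
ee_pos: [665.1, 103.9, 157.5]
orientation: [-3.14, -0.106, -0.002]
ft_force: [0.3, 0.1, -0.2]
width: 69.5
t: 21.82
ee_pos: [496.9, -236.9, 156.0]
orientation: [3.139, 0.101, 0.002]
ft_force: [0.9, 0.8, 0.5]
width: 87.8
t 21.82 tcp [ 496.9 -236.9  156. ] w 87.8 F [0.9 0.8 0.5]
toolaxes x,y,z [[0.998, 0.064, 0.001], [0.064, -0.998, 0.001], [0.001, -0.001, -1.0]] q [-0.47  0.4   1.85 -0.    0.89 -0.53]
cam at [ 491. -153.  317.]
48.0 (array([ 494.9, -248.6]), array([43.9, 59.4]), -86.5, 2852, np.float64(47.2))
24.0 (array([ 491.2, -256.5]), array([ 52. , 140.9]), 89.3, 3089, np.float64(23.2))
block (array([663.1, 106.2]), array([34.5, 49.8]), -86.8, 349, np.float64(33.7)) jig (array([663.3, 104.8]), array([89.8, 95.9]), -86.4, 447, np.float64(23.7))
top 48 (array([ 492.9, -243.4]), array([44.3, 77.4]), -87.6, 701, np.float64(47.7))
top 24 (array([ 489.2, -253.8]), array([ 52. , 153.3]), 89.0, 689, np.float64(23.7))
t 21.93 tcp [ 497.8 -235.2  155.6] w 87.9 F [ 1.  -0.5 -0. ]
toolaxes x,y,z [[0.998, 0.067, 0.001], [0.067, -0.998, 0.0], [0.001, -0.0, -1.0]] q [-0.46  0.4   1.85  0.    0.89 -0.53]
shift now cm [-0.46  0.95 12.66] | after turn cm [-0.43  0.96 12.66] | az 0.82 cur yaw 3.82
```

View pics/w5.png

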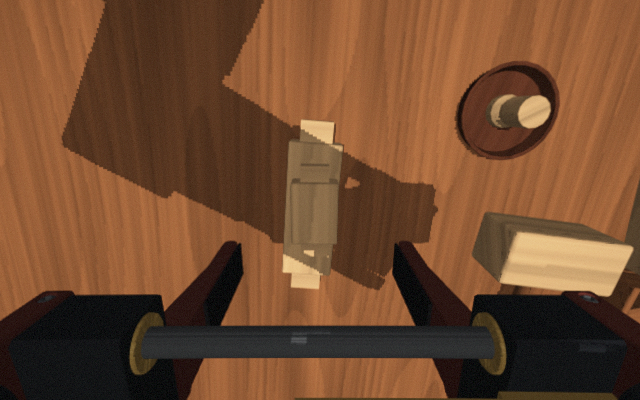

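The stack is now just two rails: short at (312,210) on long. The block reads about 1.4 mm off the jig's centre. Next is the short rail.

```bash
python3 -m inch '[{"tx":-0.42,"ty":1.32,"tz":2.5,"ax":0,"ay":0,"az":0.3,"jaw":1},{"tx":0,"ty":0,"tz":4,"ax":0,"ay":0,"az":0,"jaw":1},{"tx":0,"ty":0,"tz":4,"ax":0,"ay":0,"az":0,"jaw":0.8},{"tx":0,"ty":0,"tz":2.2,"ax":0,"ay":0,"az":0,"jaw":0.7},{"tx":0,"ty":0,"tz":0,"ax":0,"ay":0,"az":0,"jaw":0.6},{"tx":0,"ty":0,"tz":0,"ax":0,"ay":0,"az":0,"jaw":0.55},{"tx":0,"ty":0,"tz":0,"ax":0,"ay":0,"az":0,"jaw":0.5},{"tx":0,"ty":0,"tz":0,"ax":0,"ay":0,"az":0,"jaw":0.35},{"tx":0,"ty":0,"tz":0,"ax":0,"ay":0,"az":0,"jaw":0.35},{"tx":0,"ty":0,"tz":0,"ax":0,"ay":0,"az":0,"jaw":0.35}]'
python3 - <<'E'
from h import *
c,im,d=snap('top'); W=cloud(c,d)
S=(np.abs(W[...,0]-484)<80)&(np.abs(W[...,1]-200)<50); print('tab',rect(W,S,57,66))
E
```

```text
t: 23.18
ee_pos: [495.0, -248.9, 29.0]
orientation: [3.139, 0.097, 0.003]
ft_force: [0.6, 2.6, 7.0]
width: 43.9
tab (array([486.6, 204.9]), array([11.7, 35.8]), 3.2, 130, np.float64(61.4))
```

```bash
python3 -m inch '[{"tx":0,"ty":0,"tz":-0.5,"ax":0,"ay":0,"az":0,"jaw":0.35},{"tx":0,"ty":0,"tz":-2,"ax":0,"ay":0,"az":0,"jaw":0.35},{"tx":0,"ty":0,"tz":-4,"ax":0,"ay":0,"az":0,"jaw":0.35},{"tx":0,"ty":0,"tz":-5,"ax":0,"ay":0,"az":0,"jaw":0.35},{"tx":0,"ty":0,"tz":0,"ax":0,"ay":0,"az":0,"jaw":0.35},{"tx":0,"ty":0,"tz":0,"ax":0,"ay":0,"az":0,"jaw":0.35}]'; python3 go.py 490 143 120 3
```

```text
t: 23.98
ee_pos: [493.6, -248.5, 142.5]
orientation: [-3.14, -0.097, 0.0]
ft_force: [-0.1, 1.1, -1.6]
width: 44.0
t 23.98 tcp [ 493.6 -248.5  142.5] w 44.0 F [-0.1  1.1 -1.6]
toolaxes x,y,z [[0.998, 0.062, -0.0], [0.062, -0.998, -0.0], [-0.0, 0.0, -1.0]] q [-0.49  0.43  1.85 -0.    0.87 -0.55]
shift now cm [  2.07 -39.1    2.25] | after turn cm [  1.69 -39.12   2.25] | az 0.56 cur yaw 3.56
```

```bash
python3 -m inch '[{"tx":0.1,"ty":-2.8,"tz":0,"ax":0,"ay":0,"az":0.5,"jaw":0.35},{"tx":0.2,"ty":-4.5,"tz":0,"ax":0,"ay":0,"az":0,"jaw":0.35},{"tx":0.2,"ty":-4.5,"tz":0,"ax":0,"ay":0,"az":0,"jaw":0.35},{"tx":0.2,"ty":-4.5,"tz":0,"ax":0,"ay":0,"az":0,"jaw":0.35},{"tx":0.2,"ty":-4.5,"tz":0,"ax":0,"ay":0,"az":0,"jaw":0.35},{"tx":0.2,"ty":-4.5,"tz":0,"ax":0,"ay":0,"az":0,"jaw":0.35},{"tx":0.2,"ty":-4.5,"tz":0,"ax":0,"ay":0,"az":0,"jaw":0.35},{"tx":0.2,"ty":-4.5,"tz":0,"ax":0,"ay":0,"az":0,"jaw":0.35},{"tx":0.2,"ty":-3,"tz":0,"ax":0,"ay":0,"az":0,"jaw":0.35},{"tx":0.1,"ty":-2,"tz":0,"ax":0,"ay":0,"az":0,"jaw":0.35},{"tx":0,"ty":0,"tz":0,"ax":0,"ay":0,"az":0,"jaw":0.35},{"tx":0,"ty":0,"tz":0,"ax":0,"ay":0,"az":0,"jaw":0.35}]'; python3 - <<'E'
from h import *
c,im,d=snap('wrist','w6.png'); W=cloud(c,d)
S=(np.abs(W[...,0]-484)<90)&(np.abs(W[...,1]-220)<250); 
print('tab',rect(W,S,57,66)); P=W[S&(np.abs(W[...,2]-32)<4)&(W[...,1]>90)]
print('walls x at y~200:', np.round(np.percentile(P[np.abs(P[:,1]-240)<20][:,0],[1,99]),1),'y',np.round(np.percentile(P[:,1],[.5,99.5]),1))
E
python3 go.py 490.3 144.8 13.5 3
```

```text
t: 25.48
ee_pos: [490.0, 144.0, 141.6]
orientation: [3.14, 0.084, -0.003]
ft_force: [-0.2, -0.1, -0.6]
width: 43.8
tab (array([488.3, 203.5]), array([12.1, 34.8]), 3.2, 733, np.float64(61.1))
walls x at y~200: [418.1 554.2] y [ 92.2 305.3]
t 25.52 tcp [490.2 143.9 141.9] w 43.8 F [-0.3  0.4 -0.9]
toolaxes x,y,z [[0.999, 0.053, -0.002], [0.053, -0.999, 0.001], [-0.002, -0.001, -1.0]] q [ 0.26  0.38  1.94 -0.    0.83  0.21]
shift now cm [ 0.03 -0.1  12.84] | after turn cm [ 1.000e-02 -9.000e-02  1.284e+01] | az 0.04 cur yaw 3.04
```

View pics/w6.png

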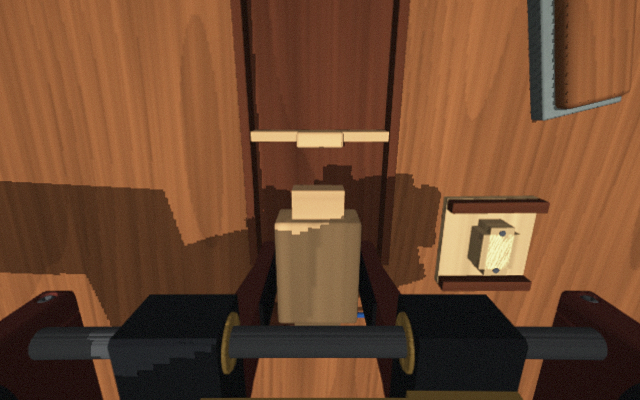

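The tab is at (320,138), and the short rail is held centred over the near bay. Lowering.

```bash
python3 -m inch '[{"tx":0.08,"ty":0,"tz":3,"ax":0,"ay":0,"az":0,"jaw":0.35},{"tx":0,"ty":0,"tz":3,"ax":0,"ay":0,"az":0,"jaw":0.35},{"tx":0,"ty":0,"tz":3,"ax":0,"ay":0,"az":0,"jaw":0.35},{"tx":0,"ty":0,"tz":2,"ax":0,"ay":0,"az":0,"jaw":0.35},{"tx":0,"ty":0,"tz":1,"ax":0,"ay":0,"az":0,"jaw":0.35},{"tx":0,"ty":0,"tz":0.6,"ax":0,"ay":0,"az":0,"jaw":0.35},{"tx":0,"ty":0,"tz":0,"ax":0,"ay":0,"az":0,"jaw":0.35},{"tx":0,"ty":0,"tz":0,"ax":0,"ay":0,"az":0,"jaw":0.35}]'
```

```text
t: 26.52
ee_pos: [492.1, 144.8, 17.3]
orientation: [-3.14, -0.084, -0.002]
ft_force: [0.1, -0.8, -0.5]
width: 43.6
```

```bash
python3 -m inch '[{"tx":0,"ty":0,"tz":0.35,"ax":0,"ay":0,"az":0,"jaw":0.35},{"tx":0,"ty":0,"tz":0,"ax":0,"ay":0,"az":0,"jaw":0.35},{"tx":0,"ty":0,"tz":0,"ax":0,"ay":0,"az":0,"jaw":0.54},{"tx":0,"ty":0,"tz":0,"ax":0,"ay":0,"az":0,"jaw":0.65},{"tx":0,"ty":0,"tz":0,"ax":0,"ay":0,"az":0,"jaw":0.65},{"tx":0,"ty":0,"tz":-2,"ax":0,"ay":0,"az":0,"jaw":0.65},{"tx":0,"ty":0,"tz":-4,"ax":0,"ay":0,"az":0,"jaw":0.65},{"tx":0,"ty":0,"tz":-4,"ax":0,"ay":0,"az":0,"jaw":1},{"tx":0,"ty":0,"tz":-3,"ax":0,"ay":0,"az":0,"jaw":1}]'
python3 -m inch '[{"tx":0,"ty":4.4,"tz":0,"ax":0,"ay":0,"az":0.9,"jaw":1},{"tx":0,"ty":4.4,"tz":0,"ax":0,"ay":0,"az":0.9,"jaw":1},{"tx":0,"ty":4.4,"tz":0,"ax":0,"ay":0,"az":1,"jaw":1},{"tx":0,"ty":4.4,"tz":0,"ax":0,"ay":0,"az":1,"jaw":1},{"tx":0,"ty":4.4,"tz":0,"ax":0,"ay":0,"az":0,"jaw":1},{"tx":0,"ty":4.4,"tz":0,"ax":0,"ay":0,"az":0,"jaw":1},{"tx":0,"ty":4.4,"tz":0,"ax":0,"ay":0,"az":0,"jaw":1},{"tx":0,"ty":4.4,"tz":0,"ax":0,"ay":0,"az":0,"jaw":1},{"tx":0,"ty":3,"tz":0,"ax":0,"ay":0,"az":0,"jaw":1},{"tx":0,"ty":0,"tz":0,"ax":0,"ay":0,"az":0,"jaw":1},{"tx":0,"ty":0,"tz":0,"ax":0,"ay":0,"az":0,"jaw":1}]'
python3 w.py w7.png 490 -250 130 24 18; python3 - <<'E'
from h import *
c,im,d=snap('top','top7.png'); W=cloud(c,d)
S=(np.abs(W[...,0]-490)<58)&(np.abs(W[...,1]-145)<58)
print('short in tray',rect(W,S,27.5,35),'divider',end=' ')
S=(np.abs(W[...,0]-484)<80)&(np.abs(W[...,1]-200)<50); print('tab',rect(W,S,57,66))
S=(np.abs(W[...,0]-490)<110)&(np.abs(W[...,1]+250)<110)
print('top long',rect(W,S,20.5,27.5))
cv2.imwrite('pics/tray7.png',cv2.resize(im[130:330,90:340],None,fx=3,fy=3)[:,:,::-1])
E
python3 go.py 491 -256.5 4 -0.7
```

```text
t: 27.65
ee_pos: [491.9, 144.9, 144.9]
orientation: [-3.14, -0.084, -0.002]
ft_force: [-0.4, -0.1, -0.4]
width: 73.9
t: 29.02
ee_pos: [493.8, -236.4, 143.0]
orientation: [-3.141, 0.021, 0.001]
ft_force: [0.2, 0.3, 1.2]
width: 87.8
t 29.02 tcp [ 493.8 -236.4  143. ] w 87.8 F [0.2 0.3 1.2]
toolaxes x,y,z [[1.0, -0.013, -0.001], [-0.013, -1.0, -0.001], [-0.001, 0.001, -1.0]] q [-0.47  0.42  1.86  0.    0.86 -0.46]
cam at [ 495. -152.  304.]
24.0 (array([ 491.2, -257. ]), array([ 52. , 141.1]), 89.2, 7322, np.float64(23.2))
18.0 (array([ 491.2, -257.4]), array([ 52. , 181.3]), 89.2, 1310, np.float64(17.5))
short in tray (array([490., 145.]), array([116., 116.]), 0.0, 853, np.float64(31.6)) divider tab (array([486.4, 204.9]), array([12.2, 35.8]), 1.5, 132, np.float64(61.4))
top long (array([ 489.4, -245. ]), array([ 52.1, 145.7]), 89.1, 1510, np.float64(23.9))
t 29.12 tcp [ 494.  -235.9  143.1] w 87.9 F [-0.7  0.2  0.4]
toolaxes x,y,z [[1.0, -0.012, -0.001], [-0.012, -1.0, -0.0], [-0.001, 0.0, -1.0]] q [-0.47  0.42  1.86  0.    0.86 -0.46]
shift now cm [-0.27  2.07 13.91] | after turn cm [-0.28  2.06 13.91] | az 0.03 cur yaw -0.67
```

View pics/tray7.png

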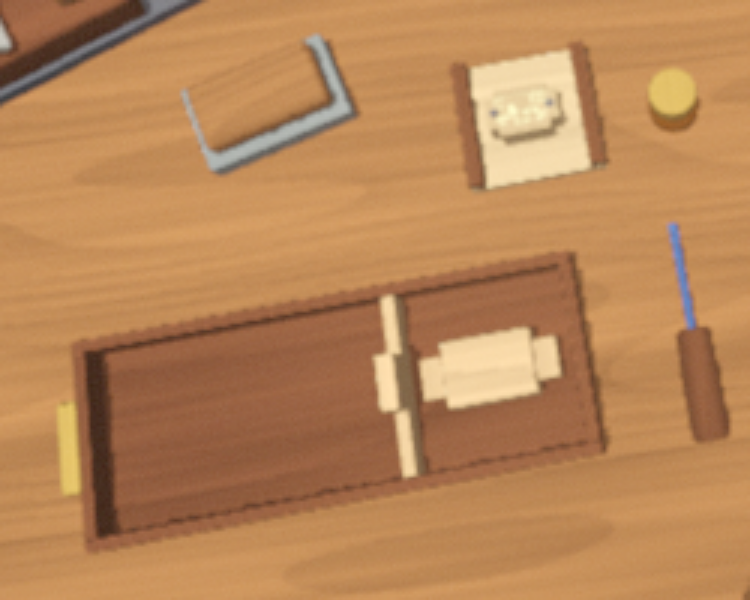

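The short rail lies flat in its bay at (490,365) in this crop, beside the divider, and the block sits between the jig fences at (525,112). Now the long rail.

```bash
python3 -m inch '[{"tx":-0.27,"ty":2.1,"tz":2,"ax":0,"ay":0,"az":0.1,"jaw":1},{"tx":0,"ty":0,"tz":4,"ax":0,"ay":0,"az":0,"jaw":1},{"tx":0,"ty":0,"tz":4,"ax":0,"ay":0,"az":0,"jaw":0.9},{"tx":0,"ty":0,"tz":3,"ax":0,"ay":0,"az":0,"jaw":0.8},{"tx":0,"ty":0,"tz":0.8,"ax":0,"ay":0,"az":0,"jaw":0.7},{"tx":0,"ty":0,"tz":0,"ax":0,"ay":0,"az":0,"jaw":0.65},{"tx":0,"ty":0,"tz":0,"ax":0,"ay":0,"az":0,"jaw":0.45},{"tx":0,"ty":0,"tz":0,"ax":0,"ay":0,"az":0,"jaw":0.45},{"tx":0,"ty":0,"tz":0,"ax":0,"ay":0,"az":0,"jaw":0.45},{"tx":0,"ty":0,"tz":0,"ax":0,"ay":0,"az":0,"jaw":0.45}]'
```

```text
t: 30.38
ee_pos: [491.9, -258.3, 6.3]
orientation: [3.141, -0.023, 0.002]
ft_force: [-0.8, 2.3, 7.0]
width: 51.7
```

```bash
python3 -m inch '[{"tx":0,"ty":0,"tz":-0.5,"ax":0,"ay":0,"az":0,"jaw":0.45},{"tx":0,"ty":0,"tz":-2,"ax":0,"ay":0,"az":0,"jaw":0.45},{"tx":0,"ty":0,"tz":-4,"ax":0,"ay":0,"az":0,"jaw":0.45},{"tx":0,"ty":0,"tz":-5,"ax":0,"ay":0,"az":0,"jaw":0.45},{"tx":0,"ty":0,"tz":-3,"ax":0,"ay":0,"az":0,"jaw":0.45},{"tx":0,"ty":0,"tz":0,"ax":0,"ay":0,"az":0,"jaw":0.45}]'; python3 go.py 483.2 303 140 3.1
```

```text
t: 31.12
ee_pos: [492.8, -259.0, 153.6]
orientation: [3.139, -0.023, 0.009]
ft_force: [-0.1, 0.5, -1.6]
width: 52.0
t 31.12 tcp [ 492.8 -259.   153.6] w 52.0 F [-0.1  0.5 -1.6]
toolaxes x,y,z [[1.0, -0.015, 0.005], [-0.015, -1.0, 0.003], [0.005, -0.003, -1.0]] q [-0.51  0.41  1.84 -0.    0.89 -0.49]
shift now cm [ -1.78 -56.18   1.18] | after turn cm [  2.08 -56.17   1.36] | az -3.94 cur yaw -0.84
```

```bash
python3 -m inch '[{"tx":0,"ty":0,"tz":0,"ax":0,"ay":0,"az":-2,"jaw":0.45},{"tx":0,"ty":0,"tz":0,"ax":0,"ay":0,"az":-2,"jaw":0.45},{"tx":0.1,"ty":-3,"tz":0,"ax":0,"ay":0,"az":0,"jaw":0.45},{"tx":0.2,"ty":-5,"tz":0,"ax":0,"ay":0,"az":0,"jaw":0.45},{"tx":0.2,"ty":-5,"tz":0,"ax":0,"ay":0,"az":0,"jaw":0.45},{"tx":0.2,"ty":-5,"tz":0,"ax":0,"ay":0,"az":0,"jaw":0.45},{"tx":0.2,"ty":-5,"tz":0,"ax":0,"ay":0,"az":0,"jaw":0.45},{"tx":0.2,"ty":-5,"tz":0,"ax":0,"ay":0,"az":0,"jaw":0.45},{"tx":0.2,"ty":-5,"tz":0,"ax":0,"ay":0,"az":0,"jaw":0.45},{"tx":0.2,"ty":-5,"tz":0,"ax":0,"ay":0,"az":0,"jaw":0.45},{"tx":0.2,"ty":-5,"tz":0,"ax":0,"ay":0,"az":0,"jaw":0.45},{"tx":0.2,"ty":-5,"tz":0,"ax":0,"ay":0,"az":0,"jaw":0.45}]'
python3 -m inch '[{"tx":0.1,"ty":-4,"tz":0,"ax":0,"ay":0,"az":0,"jaw":0.45},{"tx":0.1,"ty":-3,"tz":0,"ax":0,"ay":0,"az":0,"jaw":0.45},{"tx":0,"ty":-1.4,"tz":0,"ax":0,"ay":0,"az":0,"jaw":0.45},{"tx":0,"ty":0,"tz":0,"ax":0,"ay":0,"az":0,"jaw":0.45},{"tx":0,"ty":0,"tz":0,"ax":0,"ay":0,"az":0,"jaw":0.45}]'
python3 go.py 482.6 305.4 14 3.1; python3 - <<'E'
from h import *
c,im,d=snap('wrist','w8.png'); W=cloud(c,d)
S=(np.abs(W[...,0]-480)<100)&(W[...,1]>300)&(W[...,1]<430); P=W[S&(np.abs(W[...,2]-32)<4)]
print('wall ymax',np.round(np.percentile(P[np.abs(P[:,0]-520)<15][:,1],[1,50,99]),1))
P=P[np.abs(P[:,1]-385)<12];print('x',np.round(np.percentile(P[:,0],[1,99]),1))
S=np.abs(W[...,2]-157)<25; print('held',rect(W,S&(np.abs(W[...,0]-482)<35),140,180))
c,im,d=snap('top'); W=cloud(c,d); S=(np.abs(W[...,0]-482)<60)&(np.abs(W[...,1]-305)<120); print('top held',rect(W,S,155,180))
E
```

```text
t: 32.62
ee_pos: [482.8, 223.6, 148.9]
orientation: [3.139, 0.089, -0.003]
ft_force: [-0.3, 0.0, -1.6]
width: 51.7
t: 33.25
ee_pos: [480.7, 305.0, 149.7]
orientation: [3.139, 0.086, -0.002]
ft_force: [0.1, 0.5, -2.4]
width: 51.8
t 33.25 tcp [480.7 305.  149.7] w 51.8 F [ 0.1  0.5 -2.4]
toolaxes x,y,z [[0.998, 0.055, -0.001], [0.055, -0.998, 0.001], [-0.001, -0.001, -1.0]] q [ 0.54  0.44  1.81 -0.    0.9   0.49]
shift now cm [ 0.2  -0.04 13.57] | after turn cm [ 0.19 -0.03 13.57] | az 0.05 cur yaw 3.15
wall ymax [405.  409.3 421.5]
x [411.  546.6]
held (array([481.6, 306.3]), array([ 68.3, 181. ]), -87.5, 26215, np.float64(166.6))
top held (array([481.3, 275.5]), array([ 69.5, 115.9]), -86.0, 2155, np.float64(167.1))
```

View pics/w8.png

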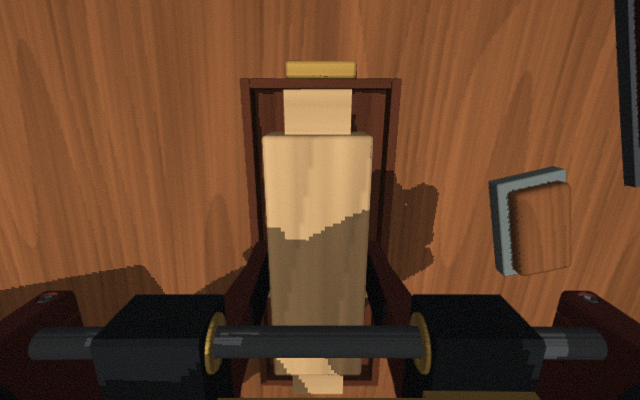

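The rail is held aligned over the brass-pull bay with about 8 mm to spare at each end. Lowering.

```bash
python3 -m inch '[{"tx":0.2,"ty":0,"tz":3,"ax":0,"ay":0,"az":0,"jaw":0.45},{"tx":0,"ty":0,"tz":3,"ax":0,"ay":0,"az":0,"jaw":0.45},{"tx":0,"ty":0,"tz":3,"ax":0,"ay":0,"az":0,"jaw":0.45},{"tx":0,"ty":0,"tz":2,"ax":0,"ay":0,"az":0,"jaw":0.45},{"tx":0,"ty":0,"tz":1.2,"ax":0,"ay":0,"az":0,"jaw":0.45},{"tx":0,"ty":0,"tz":0.8,"ax":0,"ay":0,"az":0,"jaw":0.45},{"tx":0,"ty":0,"tz":0.2,"ax":0,"ay":0,"az":0,"jaw":0.45},{"tx":0,"ty":0,"tz":0,"ax":0,"ay":0,"az":0,"jaw":0.45},{"tx":0,"ty":0,"tz":0,"ax":0,"ay":0,"az":0,"jaw":0.45}]'
```

```text
t: 34.48
ee_pos: [483.4, 306.6, 18.8]
orientation: [-3.14, -0.087, -0.001]
ft_force: [-0.1, -0.5, -1.6]
width: 52.1
```

```bash
python3 -m inch '[{"tx":0,"ty":0.1,"tz":0.3,"ax":0,"ay":0,"az":0,"jaw":0.45},{"tx":0,"ty":0,"tz":0.1,"ax":0,"ay":0,"az":0,"jaw":0.45},{"tx":0,"ty":0,"tz":0,"ax":0,"ay":0,"az":0,"jaw":0.45},{"tx":0,"ty":0,"tz":0,"ax":0,"ay":0,"az":0,"jaw":0.62},{"tx":0,"ty":0,"tz":0,"ax":0,"ay":0,"az":0,"jaw":0.72},{"tx":0,"ty":0,"tz":0,"ax":0,"ay":0,"az":0,"jaw":0.72},{"tx":0,"ty":0,"tz":-2,"ax":0,"ay":0,"az":0,"jaw":0.72},{"tx":0,"ty":0,"tz":-4,"ax":0,"ay":0,"az":0,"jaw":0.72},{"tx":0,"ty":0,"tz":-5,"ax":0,"ay":0,"az":0,"jaw":1},{"tx":0,"ty":0,"tz":-5,"ax":0,"ay":0,"az":0,"jaw":1}]'
python3 -m inch '[{"tx":-3,"ty":0,"tz":-4,"ax":0,"ay":0,"az":0,"jaw":1},{"tx":-3,"ty":0,"tz":-4,"ax":0,"ay":0,"az":0,"jaw":1},{"tx":0,"ty":0,"tz":0,"ax":0,"ay":0,"az":0,"jaw":1}]'
python3 - <<'E'
from h import *
st(); c,im,d=snap('top','top9.png'); W=cloud(c,d)
for n,cx,cy,hx,hy,lo,hi in (('foot',667,-147,40,40,50,60),('block',664,104,45,45,30.5,38),('jig',664,104,55,55,21,27),('short',490,144.5,50,48,24,36),('long',482,306,48,92,24,36),('tab',485,205,80,15,57,66)):
    S=(np.abs(W[...,0]-cx)<hx)&(np.abs(W[...,1]-cy)<hy); print(n,rect(W,S,lo,hi))
cv2.imwrite('pics/c9.png',cv2.resize(im[120:330,90:420],None,fx=2.4,fy=2.4)[:,:,::-1])
c,im,d=snap('wrist'); W=cloud(c,d)
for n,cx,cy,hx,hy in (('short',490,144.5,50,48),('long',482,306,48,92)):
    S=(np.abs(W[...,0]-cx)<hx)&(np.abs(W[...,1]-cy)<hy); print('wrist',n,rect(W,S,24,36))
E
```

```text
t: 35.72
ee_pos: [483.0, 305.3, 177.0]
orientation: [-3.14, -0.087, -0.001]
ft_force: [1.1, 0.4, -0.0]
width: 79.6
t: 36.1
ee_pos: [423.1, 302.9, 258.6]
orientation: [-3.136, -0.089, -0.009]
ft_force: [0.7, 0.3, -0.1]
width: 87.5
t 36.1 tcp [423.1 302.9 258.6] w 87.5 F [ 0.7  0.3 -0.1]
toolaxes x,y,z [[0.998, 0.056, 0.006], [0.056, -0.998, -0.004], [0.006, 0.004, -1.0]] q [0.6  0.22 1.83 0.   1.08 0.54]
foot (array([ 665.2, -144.7]), array([24.4, 25.1]), 25.5, 119, np.float64(53.5))
block (array([663.1, 106.1]), array([34.7, 50. ]), -86.3, 353, np.float64(33.6))
jig (array([663.7, 104.7]), array([89.8, 96.1]), -86.5, 454, np.float64(23.5))
short (array([489.9, 145.8]), array([44.4, 90. ]), -86.8, 880, np.float64(31.2))
long (array([480.9, 308.9]), array([ 52.1, 178.4]), -86.9, 2245, np.float64(31.5))
tab (array([486.4, 204.6]), array([12.2, 36. ]), 2.6, 132, np.float64(61.5))
wrist short (array([492.4, 138. ]), array([44.3, 80.3]), -87.2, 1359, np.float64(31.2))
wrist long (array([483.1, 307.4]), array([ 52.2, 179.2]), -86.7, 5132, np.float64(31.0))
```

View pics/c9.png

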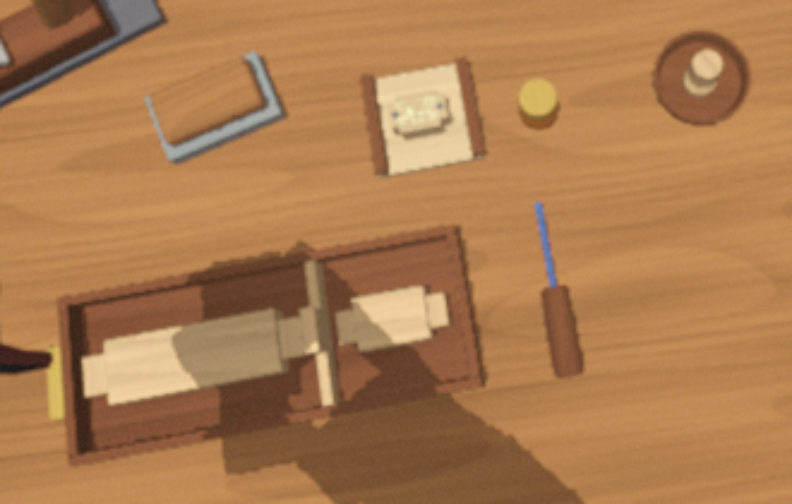

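The picture shows everything in place: foot upright in the dish (703,72), block between the fences (420,115), and both rails flat in their bays with the divider between them. Handing in.

```bash
python3 -m inch '[{"tx":0,"ty":0,"tz":0,"ax":0,"ay":0,"az":0,"jaw":1},{"tx":0,"ty":0,"tz":0,"ax":0,"ay":0,"az":0,"jaw":1}]'; python3 -c "from workcell import ctrl; print(ctrl.close_job())"
```

```text
t: 36.45
ee_pos: [423.2, 301.7, 253.0]
orientation: [3.139, 0.086, -0.003]
ft_force: [0.2, -0.1, 0.5]
width: 88.0
the job is handed in; nothing more can be done
None
```

The job is done and handed in at 36.5 s of the 131 s allowed; the hand-in gives no verdict. I slid the divider first, then placed the foot, the block, the short rail and the long rail, and left the arm clear of everything with the gripper open.

The last checks, by camera depth, all fell within the limits:

| Item | Last reading | Limit |
|---|---|---|
| Turned foot | upright, about 2 mm from the dish centre, top at about 54 mm | 15 mm |
| Corner block | about 1.5 mm from the jig centre, aligned within 1° | 15 mm, 0.25 rad |
| Divider | about 0.087 m | 0.068 to 0.112 m |
| Long rail | flat (top about 31.5 mm, expected 32), tray y about +61 mm | +25 to +75 mm |
| Short rail | flat (top about 31.2 mm, expected 32), tray y about −101 mm | −120 to −70 mm |

- **Alignment:** both rails lie within 1° of the tray's length.
- **Disagreements:** the cameras differed from each other and from the arm by 2–3 mm. In the last wrist picture the short rail was partly hidden or cut off, showing only 80 of its 90 mm, so I used the top camera's reading for it.
- **Refused call:** my first move command was refused because every row needs all seven fields. Nothing moved.

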